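# Set out the rapid-stain corner beside the microscope

## Task

Set out the stain corner for the next blood smear: stand the three jars upright on the steel tray in one straight row along its middle line, the red jar at the tray's centre, the blue jar next to it on the side of the drying rack and the green fixative jar on the other side, with about 40 mm of free space between neighbours, each set down gently. Lay the orange cover-glass box gently, flat on the middle of the grey slide box, long sides parallel, and press the marker, centred, fully down into both spring clips of the blue pen holder. Leave the drying rack and the brown oil bottle where they are.

Things in the scene. Friction and masses are not known exactly. Their poses are not given: they have to be found in the camera images.
- jar_green: Staining jar with fixative, closed: pale turquoise body with a white label band, green ribbed screw cap. Round, 48 mm diameter (body and cap), 88 mm high, the cap being the top 20 mm (from 68 to 88 mm). About 0.16 kg. Origin at the centre of its underside, z up.
- jar_red: Staining jar, closed: dark red body with a white label band, red cap. Same size and origin as the green jar.
- jar_blue: Staining jar, closed: dark blue body with a white label band, blue cap. Same size and origin as the green jar.
- cover_box: Orange hinged plastic box of cover glasses with a white label on its lid: 62 mm long (its x), 34 mm wide (y), 22 mm high. 60 g. Origin at the centre of its underside.
- marker: Slide marker lying on the table: straight eight-sided barrel 130 mm long (its x), 15 mm across the flats all along, white with a black cap at its +x end. 25 g, balanced at the middle. Origin on its axis at mid-length, 7.5 mm above the table at the start; either end may point either way in the holder.
- stain_tray: Stainless staining tray, fixed: 320 mm long (its y), 110 mm wide (its x), floor 3 mm thick, walls 3 mm thick, rim 10 mm high. Origin under its centre on the table, so jars stand with their underside 3 mm above it. Which of its ends (+y or -y) lies on the side of the drying rack varies.
- slide_box: Closed slide box, grey, loose, 0.45 kg: 100 mm long (its x), 85 mm wide (y), 32 mm high, flat top, small steel catch on one long side, white index card and two thin black ribs on the lid. Origin at the centre of its underside.
- pen_holder: Fixed pen holder. Blue base 116 mm long (its x), 50 wide, 10 high. Two steel spring clips, at x = +-38 mm, each 14 mm long (62 mm free between); the pen lies along x in both, pushed straight down (8 to 18 N) until it snaps in. Lips 38 mm above the table, mouth 20 mm wide, throat 10 mm wide at 28 mm; seats at 14 mm: marker axis 21.5 mm high when home. Origin: centre of the base's underside.
- drying_rack: Bystander and landmark: white slide drying rack, loose, 62 mm by 120 mm (its y), 33 mm high, with stained glass slides standing in it; it stands behind the tray, towards one of its ends (left or right varies). Origin at the centre of its underside. Not to be moved.
- oil_bottle: Bystander: brown glass immersion-oil bottle with a black cap, 34 mm diameter, 67 mm high, behind the tray on the side away from the rack. Origin at the centre of its underside. Not to be moved.
Mind the look-alikes: they are no part of the job. There is more than one size of the marker; the one meant has the size given above.

How it is judged:
At the end, for the whole second after the job is handed in: Jars upright on the tray, within 15 mm of its long middle line; red within 15 mm of its centre; blue (rack side) and green 75-105 mm from red. Cover box flat on the slide box within 12 mm, 0.2 rad. Marker seated within 3 mm in height, 4 mm across, 12 mm along. All at rest, bystanders within 20 mm (x of jar_green in the frame of stain_tray between -0.015 and 0.015 m and z of jar_green in the frame of stain_tray between -0.003 and 0.009 m and angle between each of jar_green, jar_red, jar_blue, cover_box's own z axis and vertical below 0.1 rad and x of jar_red in the frame of stain_tray between -0.015 and 0.015 m and z of jar_red in the frame of stain_tray between -0.003 and 0.009 m and x of jar_blue in the frame of stain_tray between -0.015 and 0.015 m and z of jar_blue in the frame of stain_tray between -0.003 and 0.009 m and y of jar_red in the frame of stain_tray between -0.015 and 0.015 m and horizontal distance between jar_green and jar_red between 0.075 and 0.105 m and horizontal distance between jar_blue and jar_red between 0.075 and 0.105 m and ((y of each of drying_rack, jar_blue in the frame of stain_tray above 0 m and y of jar_green in the frame of stain_tray below 0 m) or (y of each of drying_rack, jar_blue in the frame of stain_tray below 0 m and y of jar_green in the frame of stain_tray above 0 m)) and x of cover_box in the frame of slide_box between -0.012 and 0.012 m and y of cover_box in the frame of slide_box between -0.012 and 0.012 m and z of cover_box in the frame of slide_box between 0.028 and 0.036 m and angle between the x axis of cover_box and the x axis of slide_box, either way round below 0.2 rad and x of marker in the frame of pen_holder between -0.012 and 0.012 m and y of marker in the frame of pen_holder between -0.004 and 0.004 m and z of marker in the frame of pen_holder between 0.0185 and 0.0245 m and angle between the x axis of marker and the x axis of pen_holder, either way round below 0.1 rad and linear speed of each of jar_green, jar_red, jar_blue, cover_box, marker below 0.02 m/s and distance of each of drying_rack, oil_bottle from where it was at the start of the episode below 0.02 m); the robot touches nothing.
It fails at once if a jar or the cover-glass box is dropped or knocked (moves faster than 0.45 m/s out of the fingers, a fall of over 10 mm) ((linear speed of jar_green above 0.45 m/s and contact force between the fingers and jar_green below 0.05 N) or (linear speed of jar_red above 0.45 m/s and contact force between the fingers and jar_red below 0.05 N) or (linear speed of jar_blue above 0.45 m/s and contact force between the fingers and jar_blue below 0.05 N) or (linear speed of cover_box above 0.45 m/s and contact force between the fingers and cover_box below 0.05 N)).
It fails at once if the drying rack or the oil bottle is disturbed (distance of any of drying_rack, oil_bottle from where it was at the start of the episode above 0.03 m).
It also fails if it takes over 118 s, if anything falls off the work surface, if the arm or the gripper's body presses on something with over 40 N, if the wrist force passes 120 N, or if a joint passes its speed limit or range.

## Robot

A 6-joint arm with a two-finger parallel gripper is mounted at the origin on the work surface. World frame = base frame: x ahead of the robot, y to its left, z up, the work surface at z = 0. Lengths are in m, angles in rad, forces in N, time in s.
With the tool pointing down it reaches from about 0.35 to 0.725 m from the base axis. Payload 6 kg.
Tool frame: the origin (TCP) lies between the finger pads; the fingertips stand tip_extent ahead of it and the grasp point (between the pads) is the TCP (tip_extent is the distance from the TCP to the fingertips, in m); z points along the fingers, y is the line along which they close (so a half turn about z gives the same grasp; the last joint's range is limited). The gripper opens to 85 mm and grips with 20 to 120 N. Pads are 22 mm wide; open, the fingers measure 114 mm over their backs; the gripper's body (76 mm by 85 mm) begins 54 mm behind the grasp point. The pads swing forward as they close: fully open they stand 13 mm farther back than shut.
Start: joints at [1.462, 0.04, 0.085, 0, -1.615, -0.334], TCP at [0.257, 0.542, 0.25] pointing down, gripper open.
Joint ranges: [-2.56, 2.56], [-1.29, 2.01], [-1.08, 1.49], [-3.29, 1.98], [-2.81, -0.18], [-2.99, 2.99]. Speed limits (rad/s): [2.57, 2.57, 3.01, 3.14, 3.14, 3.14].

## Interface

Orientations are given as a unit quaternion [x, y, z, w].
In Python, from cell import * gives the robot as it stands.
- The arm moves only by the tool arm_command, never from a script. Its argument "series" is a list of rows, each an object with "offset": the shift along the tool's x, y, z in m, a list of three; "yaw": the turn about the tool's z in degrees; "hand": the closure in counts, from 0 (fully open) to 255 (shut). A call has 1 to 8 rows; each row is the pose to reach, as a shift and turn from the pose commanded when the call began, along the tool's axes at that moment; what a row does not reach only later rows make up. A row lasts 1/8 s, in which the tool goes at most 62.5 mm and 10.7 degrees, less where a joint would pass 70% of its speed; a pose out of reach is approached as far as the arm can. A call with a gripper value outside its range is refused whole. The fingers move at their own pace and stop on an object; the grip force is fixed at half the most. Time passes only in rows, so rows that repeat a pose let the fingers close. It gives the time, the measured TCP pose, the force, the opening and the grip force at its end, in the units of the state.
- observe(): the state, without advancing time (a new reading comes with each control period).
- read_camera(name): name is "side" or "top" or "wrist"; returns a dict with "image" (384x512x3 uint8, red, green, blue), "fx", "fy", "cx", "cy" (pixels), "dist" ([k1, k2, p1, p2, k3] as OpenCV has them; the pictures are not rectified), "eye" and "orientation" of the camera in the world. Camera axes: x right, y up, looking along -z (the intrinsics and any distortion apply to the point x, -y, -z); pixel columns grow to the right and rows downward; lengths in m; the calibration is good to about 2 mm. A picture is of the moment at which its call begins. There is no depth.
- sign_off(): hands the job in; it is judged then, once.
The state is a dict: "time_s": time; "q": joint angles; "joint_vel": joint speeds; "joint_efforts": joint torques, N m; "position": TCP position; "orientation": TCP orientation; "contact_force": force on the tool from outside, world axes, zero at the start; "torque": the same for the moment, N m; "grip_width": finger opening in m; "grip_force": force on a finger pad.
Only numpy, scipy, OpenCV 4.12 (cv2) and the standard library are available. Lean on these libraries where they do the work, as an engineer would, in place of code of your own. Each camera call takes 0.05 s, during which the arm holds its last target. There are 200 camera calls.

## Working session

There is one attempt and no reset: what is moved stays moved. The work goes in short steps, Python scripts to look and compute and a tool call to move; the robot and the scene stay as the last step left them, time stands still between calls to the robot, and variables do not carry over. Pictures are saved under pics/ and viewed, at most 15 in all, crops included, and the job is handed in when it is done.

Besides the shell and the picture viewer there is one more tool, called after "Request:" as name([rows], argument=value, ...), one row to a line, values as JSON. arm_command: Moves the arm, as the interface text tells. Its arguments: {"type":"object","properties":{"series":{"type":"array","items":{"type":"object","properties":{"offset":{"type":"array","items":{"type":"number"}},"yaw":{"type":"number"},"hand":{"type":"number"}}}}},"required":["series"]}

```bash
mkdir -p pics; ls
python3 - <<'E'
from cell import *
import cv2,json
s=observe();print({k:s[k] for k in s if k in("time_s","position","orientation","grip_width","contact_force")})
for n in("top","side"):
    c=read_camera(n);cv2.imwrite(f"pics/{n}0.png",cv2.cvtColor(c["image"],cv2.COLOR_RGB2BGR));print(n,{k:c[k] for k in c if k!="image"})
E
```

```text
pics
{'time_s': 0.0, 'position': array([0.25685411, 0.54191757, 0.24925225]), 'orientation': array([ 9.75597804e-01, -2.19563475e-01, -1.40895755e-04,  8.86795913e-04]), 'contact_force': array([-0.0761379 ,  0.31876384,  0.1841754 ]), 'grip_width': 0.08519694407831994}
top {'fx': 446.4668330401643, 'fy': 446.4668330401643, 'cx': 258.9790528146777, 'cy': 190.2990057869791, 'dist': array([-0.05878786,  0.        ,  0.        ,  0.        ,  0.        ]), 'eye': array([0.26053704, 0.01212569, 1.30083922]), 'orientation': array([ 0.07297675, -0.07590208, -0.69659255,  0.70969859])}
side {'fx': 398.7472048463772, 'fy': 398.7472048463772, 'cx': 248.00741300071815, 'cy': 191.28556544968035, 'dist': array([0.00396358, 0.        , 0.        , 0.        , 0.        ]), 'eye': array([0.42027372, 0.85819296, 0.60547361]), 'orientation': array([-0.0267022 ,  0.47761862,  0.8773732 , -0.03719841])}
```

View pics/top0.png

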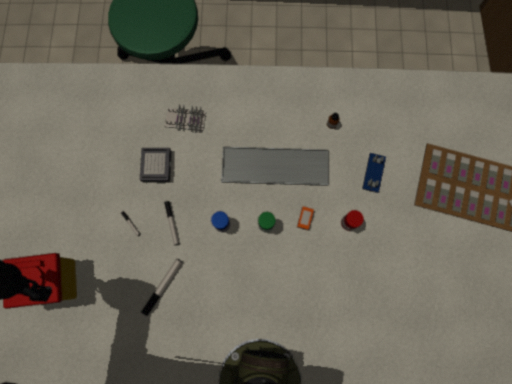

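View pics/side0.png

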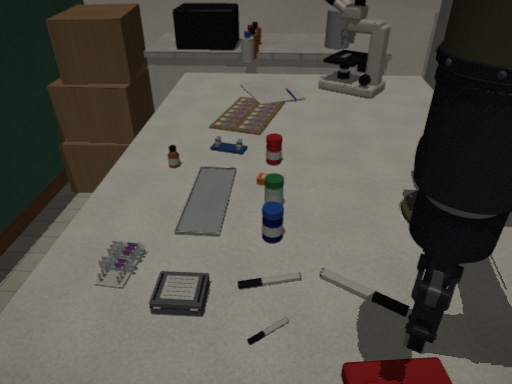

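The top view shows the robot at the bottom (x runs up, y runs left). Positions in pixels:
- **Jars:** blue (220,220), green (267,220), red (354,219).
- **Boxes and tray:** cover box (306,218), tray (275,166), slide box (156,165), pen holder (374,172).
- **Bystanders:** rack (187,119), bottle (334,120).

Three things could be the marker: small (130,223, about 80 mm), medium (172,222, about 125 mm) and large (162,287, about 190 mm). The medium one fits the description. I'll measure next.

```bash
cat > h.py <<'E'
from cell import *
import cell, cv2, numpy as np
from scipy.spatial.transform import Rotation as R
def shot(n,name=None):
    c=read_camera(n)
    if name: cv2.imwrite(f"pics/{name}.png",cv2.cvtColor(c["image"],cv2.COLOR_RGB2BGR))
    return c
def cast(c,px,z):
    px=np.asarray(px,float).reshape(-1,1,2)
    K=np.array([[c["fx"],0,c["cx"]],[0,c["fy"],c["cy"]],[0,0,1]])
    u=cv2.undistortPoints(px,K,c["dist"])[:,0]
    d=R.from_quat(c["orientation"]).apply(np.c_[u[:,0],-u[:,1],-np.ones(len(u))])
    return c["eye"]+d*((z-c["eye"][2])/d[:,2])[:,None]
def hsv(c): return cv2.cvtColor(c["image"],cv2.COLOR_RGB2HSV)
def blobs(m,amin=20,box=None):
    m=m.astype(np.uint8)*255
    if box: b=np.zeros_like(m); x0,y0,x1,y1=box; b[y0:y1,x0:x1]=m[y0:y1,x0:x1]; m=b
    cs,_=cv2.findContours(m,cv2.RETR_EXTERNAL,cv2.CHAIN_APPROX_NONE)
    return sorted([k for k in cs if cv2.contourArea(k)>=amin],key=cv2.contourArea,reverse=True)
def rect(c,cnt,z):
    """world rectangle of contour on plane z: centre, (long,short) m, long-axis angle deg"""
    p=cast(c,cnt.reshape(-1,2),z)[:,:2]
    (cx,cy),(w,h),a=cv2.minAreaRect((p*1000).astype(np.float32))
    if w<h: w,h,a=h,w,a+90
    return np.round([cx,cy,w,h,(a+90)%180-90],1)
E
python3 - <<'E'
from h import *
print([n for n in dir(cell) if not n.startswith('_')], getattr(cell,'tip_extent',None))
c=shot("top");H=hsv(c);h,s,v=[H[...,i].astype(int) for i in range(3)]
def show(n,m,z,box,k=1,amin=20):
    for b in blobs(m,amin,box)[:k]: print(n,cv2.boundingRect(b),rect(c,b,z))
show("blue",(abs(h-115)<15)&(s>120)&(v>60),.088,(200,200,240,240))
show("green",(abs(h-68)<20)&(s>120),.088,(250,200,285,240))
show("red",((h<8)|(h>172))&(s>150),.088,(335,200,375,240))
show("cover",(h>3)&(h<25)&(s>120),.022,(290,200,322,235))
show("holder",(abs(h-112)<15)&(s>100),.010,(355,145,395,200))
g=cv2.cvtColor(c["image"],cv2.COLOR_RGB2GRAY).astype(int)
print("table grey",g[240,300],"tray",g[166,275], g[150,275], "slidebox",g[152,145])
show("tray",g<g[166,275]+12,.003,(212,140,338,192))
show("slidebox",g<75,.032,(135,140,178,188))
for n,bx in(("med",(160,197,183,250)),("small",(118,207,145,240)),("large",(138,255,186,320))):
    bg=int(np.median(g[bx[1]:bx[3],bx[0]:bx[2]]))
    show(n,(abs(g-bg)>22),.0075,bx)
E
cd pics; python3 -c "
import cv2;a=cv2.imread('top0.png')[140:300,105:205];cv2.imwrite('crop0.png',cv2.resize(a,None,fx=3.5,fy=3.5,interpolation=cv2.INTER_CUBIC))"
```

```text
['IKError', 'observe', 'read_camera', 'sign_off', 'tip_extent'] 0.019
blue (212, 212, 17, 17) [436.5 116.1  43.2  42.5  46.5]
green (259, 213, 16, 16) [436.1 -12.7  41.4  41.1   1.1]
red (344, 211, 20, 17) [ 444.6 -252.    52.6   44.4  -89. ]
cover (297, 207, 17, 23) [ 456.2 -126.2   63.    35.4  -15.1]
holder (363, 154, 22, 38) [ 599.2 -334.3  111.8   46.2  -13.6]
table grey 130 tray 92 84 slidebox 66
tray (221, 146, 109, 40) [615.4 -39.  323.7 115.2  89.5]
slidebox (140, 148, 34, 35) [603.1 311.4 103.9  97.5   1. ]
med (164, 200, 17, 46) [437.2 261.5 138.4  22.7  17.1]
small (121, 211, 20, 26) [431.9 382.6  91.4  15.6  40.1]
large (138, 259, 46, 61) [256.1 306.4 201.5  88.5 -28.6]
```

View pics/crop0.png

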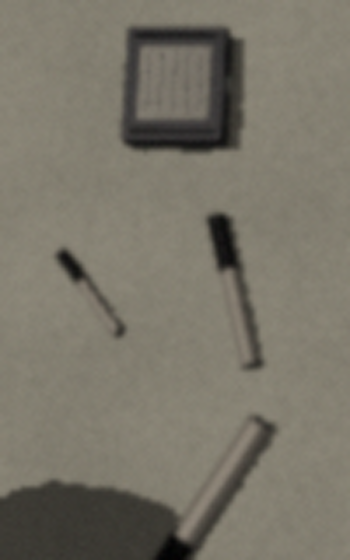

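The medium marker (crop 235,290) is the 130 mm one. The small and large ones are the look-alikes. The slide box's long side runs along world x. I'll move above the marker and look with the wrist camera.

Request:
arm_command([
  {"offset": [0.283,0.176,0],"yaw": -39,"hand": 0},
  {"offset": [0.283,0.176,0],"yaw": -39,"hand": 0},
  {"offset": [0.283,0.176,0],"yaw": -39,"hand": 0},
  {"offset": [0.283,0.176,0],"yaw": -39,"hand": 0},
  {"offset": [0.283,0.176,0],"yaw": -39,"hand": 0},
  {"offset": [0.283,0.176,0],"yaw": -39,"hand": 0},
  {"offset": [0.283,0.176,0],"yaw": -39,"hand": 0},
  {"offset": [0.283,0.176,0],"yaw": -39,"hand": 0},
])

```text
time_s: 1.15
position: [0.4371, 0.2623, 0.25]
orientation: [0.993, 0.119, -0.0, 0.0]
contact_force: [0.5, 0.3, 0.1]
grip_width: 0.0851
grip_force: 0.0
```

Run:
```python
from h import *
c=shot("wrist","w1");s=observe();print(s["position"],c["eye"],R.from_quat(c["orientation"]).as_matrix().round(2).tolist())
x=R.from_quat(s["orientation"]).apply([1,0,0]);print(np.degrees(np.arctan2(x[1],x[0])))
```

```text
[0.43691867 0.2625291  0.25004229] [0.51628111 0.28095691 0.37456567] [[0.24, 0.92, 0.3], [-0.97, 0.22, 0.07], [0.0, -0.31, 0.95]]
13.681144977307627
```

View pics/w1.png

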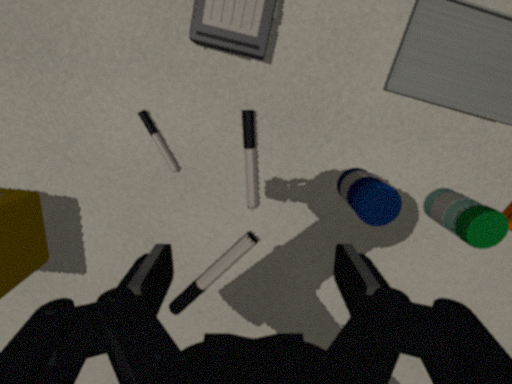

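The wrist view shows the marker at (250,158), nearly vertical, ends at about (248,110) and (252,208). The blue jar is at (370,195) and the green at (470,220). Now I'll measure the marker ends and the slide box.

```bash
cat >> h.py <<'E'
def tool(target,ang):
    "offset in tool axes (m) and yaw deg from present pose to world target with tool x at ang"
    s=observe();r=R.from_quat(s["orientation"]);x=r.apply([1,0,0]);a=np.degrees(np.arctan2(x[1],x[0]))
    ey=np.array([np.cos(np.radians(a)),np.sin(np.radians(a)),0]);y=np.array([ey[1],-ey[0],0])
    d=np.asarray(target)-s["position"];print("now",s["position"].round(4),"ang",a.round(1),"-> off",np.round([d@ey,d@y,-d[2]],4),"yaw",round((a-ang+180)%360-180,1))
E
python3 - <<'E'
from h import *
c=shot("wrist");H=hsv(c);g=H[...,2].astype(int)
sub=g[100:215,238:265];bg=np.median(sub);print(bg)
b=blobs(abs(g-bg)>25,20,(238,100,265,215))
for k in b[:3]: print(cv2.boundingRect(k),rect(c,k,.0075), rect(c,k,.0))
# jars caps in the wrist view
h,s=H[...,0].astype(int),H[...,1]
for n,m in(("blue",(abs(h-115)<15)&(s>150)),("green",(abs(h-68)<22)&(s>150))):
    print(n,rect(c,blobs(m)[0],.088))
m=hsv(c)[...,2]; r=rect(c,b[0],.0075); tool([r[0]/1e3,r[1]/1e3,.0075],r[4])
E
```

```text
129.0
(242, 109, 18, 99) [438.4 264.6 132.8  18.8  16.5] [436.8 264.2 135.5  19.2  16.5]
blue [443.4 127.9  63.1  46.1  67.1]
green [444.1  -1.2  61.   45.5  71.7]
now [0.4368 0.2627 0.2501] ang 13.7 -> off [ 0.002  -0.0015  0.2426] yaw -2.8
```

The marker is at (438,264.5) at 16.5°, measured 133 mm long, which fits. Now to grasp it.

Request:
arm_command([
  {"offset": [0.002,-0.0015,0.06],"yaw": -3,"hand": 140},
  {"offset": [0.002,-0.0015,0.12],"yaw": -3,"hand": 140},
  {"offset": [0.002,-0.0015,0.175],"yaw": -3,"hand": 140},
  {"offset": [0.002,-0.0015,0.215],"yaw": -3,"hand": 140},
  {"offset": [0.002,-0.0015,0.228],"yaw": -3,"hand": 140},
  {"offset": [0.002,-0.0015,0.228],"yaw": -3,"hand": 140},
  {"offset": [0.002,-0.0015,0.228],"yaw": -3,"hand": 255},
  {"offset": [0.002,-0.0015,0.228],"yaw": -3,"hand": 255},
])

```text
time_s: 2.25
position: [0.4399, 0.2649, 0.0247]
orientation: [0.989, 0.145, 0.002, -0.001]
contact_force: [-1.6, 0.1, 5.7]
grip_width: 0.0127
grip_force: 60.2
```

Request:
arm_command([
  {"offset": [0,0,0],"yaw": 0,"hand": 255},
  {"offset": [0,0,0],"yaw": 0,"hand": 255},
  {"offset": [0,0,0],"yaw": 0,"hand": 255},
])

```text
time_s: 2.62
position: [0.44, 0.2649, 0.0247]
orientation: [0.989, 0.145, 0.002, -0.001]
contact_force: [-1.5, 1.1, 6.1]
grip_width: 0.0124
grip_force: 60.3
```

Request:
arm_command([
  {"offset": [0,0,-0.05],"yaw": 0,"hand": 255},
  {"offset": [0,0,-0.11],"yaw": 0,"hand": 255},
  {"offset": [0,0,-0.17],"yaw": 0,"hand": 255},
  {"offset": [-0.008,0.056,-0.2],"yaw": 0,"hand": 255},
  {"offset": [-0.017,0.112,-0.2],"yaw": 0,"hand": 255},
  {"offset": [-0.026,0.17,-0.2],"yaw": 10,"hand": 255},
  {"offset": [-0.035,0.23,-0.2],"yaw": 20,"hand": 255},
  {"offset": [-0.044,0.29,-0.2],"yaw": 30,"hand": 255},
])

```text
time_s: 3.62
position: [0.4797, -0.0285, 0.2233]
orientation: [0.993, -0.119, 0.001, -0.0]
contact_force: [1.6, 0.1, -0.5]
grip_width: 0.0125
grip_force: 59.5
```

Run:
```python
from h import *
tool([.52,-.29,.2],-13.6)
```

```text
now [ 0.4797 -0.0285  0.2233] ang -13.7 -> off [0.1009 0.2445 0.0233] yaw -0.1
```

Request:
arm_command([
  {"offset": [0.101,0.245,0.02],"yaw": 0,"hand": 255},
  {"offset": [0.101,0.245,0.02],"yaw": 0,"hand": 255},
  {"offset": [0.101,0.245,0.02],"yaw": 0,"hand": 255},
  {"offset": [0.101,0.245,0.02],"yaw": 0,"hand": 255},
  {"offset": [0.101,0.245,0.02],"yaw": 0,"hand": 255},
  {"offset": [0.101,0.245,0.02],"yaw": 0,"hand": 255},
])

```text
time_s: 4.38
position: [0.5211, -0.2892, 0.2021]
orientation: [0.993, -0.117, -0.0, -0.0]
contact_force: [-1.0, 0.6, 0.1]
grip_width: 0.0124
grip_force: 59.5
```

Run:
```python
from h import *
c=shot("wrist","w2");s=observe();print(s["position"])
H=hsv(c);h,ss=H[...,0].astype(int),H[...,1]
for k in blobs((abs(h-112)<15)&(ss>100))[:4]: print(cv2.boundingRect(k),rect(c,k,.01))
```

```text
[ 0.52134218 -0.28826459  0.20255568]
(253, 30, 48, 114) [ 603.  -333.2  113.    47.4  -13.5]
```

View pics/w2.png

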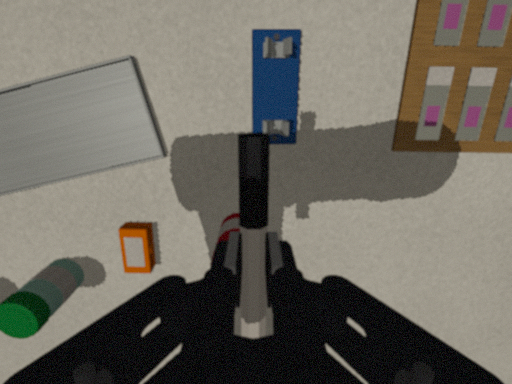

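The wrist view shows the holder at (277,86) with clips at (278,47) and (276,127). The marker is gripped straight, with ends at (254,135) and (253,335). Next I'll check the marker's offset in the hand and the clip centres.

Run:
```python
from h import *
c=shot("wrist");s=observe();z=s["position"][2]
for dz in (.017,.014): 
  p=cast(c,[[254,134],[253,335]],z-dz+.007); print(p, p.mean(0)-s["position"], np.linalg.norm(p[0]-p[1]),np.degrees(np.arctan2(*(p[0]-p[1])[[1,0]])))
print(cast(c,[[278,47],[276,127]],.030), cast(c,[[264,58],[292,58],[263,134],[290,134]],.030))
b=c["image"][110:140,255:300].astype(int)
g=cv2.cvtColor(c["image"],cv2.COLOR_RGB2HSV)[...,1].astype(int)
m=(g<70);m[:, :253]=0;m[:,302:]=0
for k in blobs(m,15,(253,30,302,143))[:6]: print(cv2.boundingRect(k), rect(c,k,.030))
tool([.603,-.333,.08],-13.5)
```

```text
[[ 0.58481668 -0.30392159  0.1928792 ]
 [ 0.46771052 -0.27560289  0.1928792 ]] [ 0.00474544 -0.00210274 -0.01      ] 0.12048154164445377 -13.59433390645959
[[ 0.58516878 -0.30399623  0.1958792 ]
 [ 0.47067904 -0.27631023  0.1958792 ]] [ 0.00640575 -0.00249373 -0.007     ] 0.11778971678520742 -13.594333906459605
[[ 0.64036198 -0.34109919  0.03      ]
 [ 0.56741058 -0.32374729  0.03      ]] [[ 0.63408516 -0.32597239  0.03      ]
 [ 0.62783926 -0.35230024  0.03      ]
 [ 0.56352428 -0.30903066  0.03      ]
 [ 0.55699975 -0.33651751  0.03      ]]
(264, 34, 30, 25) [ 641.  -341.8   28.    20.7   76.7]
(263, 120, 28, 17) [ 566.2 -324.1   28.4   16.3   76.6]
(296, 38, 6, 105) [ 595.  -352.5   98.4    5.3  -10.3]
(253, 137, 14, 6) [ 558.8 -304.2   13.7    5.2   76.6]
now [ 0.5215 -0.2877  0.2029] ang -13.3 -> off [0.0897 0.0253 0.1229] yaw 0.2
```

Request:
arm_command([
  {"offset": [0.045,0.0125,0.04],"yaw": 0,"hand": 255},
  {"offset": [0.09,0.0255,0.08],"yaw": 0,"hand": 255},
  {"offset": [0.09,0.0255,0.113],"yaw": 0,"hand": 255},
  {"offset": [0.09,0.0255,0.113],"yaw": 0,"hand": 255},
  {"offset": [0.09,0.0255,0.128],"yaw": 0,"hand": 255},
  {"offset": [0.09,0.0255,0.128],"yaw": 0,"hand": 255},
])

```text
time_s: 5.22
position: [0.6032, -0.3334, 0.0754]
orientation: [0.993, -0.116, 0.001, -0.0]
contact_force: [-0.6, 0.7, -0.9]
grip_width: 0.0128
grip_force: 59.5
```

Run:
```python
from h import *
tool([.6033,-.333,.04],-13.5)
```

```text
now [ 0.6032 -0.3334  0.0754] ang -13.3 -> off [ 0.0001 -0.0004  0.0354] yaw 0.2
```

Request:
arm_command([
  {"offset": [0,0,0.012],"yaw": 0,"hand": 255},
  {"offset": [0,0,0.02],"yaw": 0,"hand": 255},
  {"offset": [0,0,0.027],"yaw": 0,"hand": 255},
  {"offset": [0,0,0.033],"yaw": 0,"hand": 255},
  {"offset": [0,0,0.038],"yaw": 0,"hand": 255},
  {"offset": [0,0,0.038],"yaw": 0,"hand": 255},
])

```text
time_s: 5.98
position: [0.6034, -0.334, 0.0386]
orientation: [0.993, -0.116, 0.0, 0.0]
contact_force: [-4.4, 4.5, 11.1]
grip_width: 0.0127
grip_force: 61.0
```

Request:
arm_command([
  {"offset": [0,0,0.003],"yaw": 0,"hand": 255},
  {"offset": [0,0,0.003],"yaw": 0,"hand": 255},
  {"offset": [0,0,0.003],"yaw": 0,"hand": 255},
])

```text
time_s: 6.35
position: [0.6034, -0.334, 0.0385]
orientation: [0.993, -0.116, 0.001, 0.001]
contact_force: [-10.8, 9.7, 23.6]
grip_width: 0.0123
grip_force: 62.5
```

Request:
arm_command([
  {"offset": [0,0,0.003],"yaw": 0,"hand": 255},
  {"offset": [0,0,0.003],"yaw": 0,"hand": 255},
  {"offset": [0,0,0.003],"yaw": 0,"hand": 255},
])

```text
time_s: 6.72
position: [0.6035, -0.334, 0.0384]
orientation: [0.993, -0.115, 0.001, 0.001]
contact_force: [-16.5, 14.3, 34.7]
grip_width: 0.0125
grip_force: 64.0
```

It's seated: a hard stop at z=0.0384 while the force rose to 35 N. Release, rise and check.

Request:
arm_command([
  {"offset": [0,0,-0.008],"yaw": 0,"hand": 255},
  {"offset": [0,0,-0.008],"yaw": 0,"hand": 150},
  {"offset": [0,0,-0.008],"yaw": 0,"hand": 150},
  {"offset": [0,0,-0.008],"yaw": 0,"hand": 150},
  {"offset": [0,0,-0.03],"yaw": 0,"hand": 130},
  {"offset": [0,0,-0.08],"yaw": 0,"hand": 0},
  {"offset": [-0.05,0,-0.14],"yaw": 0,"hand": 0},
  {"offset": [-0.09,0,-0.18],"yaw": 0,"hand": 0},
])

```text
time_s: 7.72
position: [0.5211, -0.3148, 0.2043]
orientation: [0.993, -0.116, -0.0, 0.0]
contact_force: [-0.0, 0.8, 0.7]
grip_width: 0.0851
grip_force: 0.0
```

Run:
```python
from h import *
c=shot("wrist","w3");print(c["eye"])
```

```text
[ 0.60043511 -0.33363422  0.3288021 ]
```

View pics/w3.png

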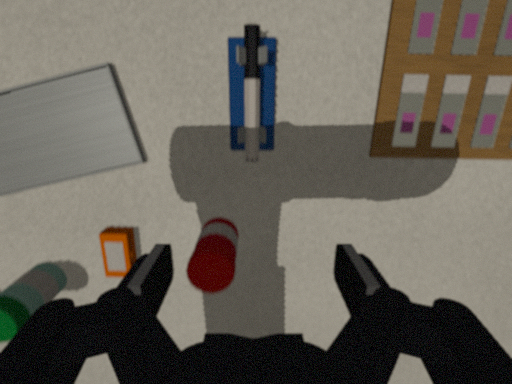

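The marker lies along the holder in both clips, ends at (252,27) and (251,160). The red jar's cap is at (213,265). Now I'll measure the marker centring, the red jar and the tray edges (top camera).

```bash
cat >> h.py <<'E'
MASK={"blue":lambda h,s,v:(abs(h-115)<15)&(s>140),"green":lambda h,s,v:(abs(h-68)<22)&(s>140),"red":lambda h,s,v:((h<8)|(h>172))&(s>140)}
def jar(c,n,box=None,z=.088,r=.024):
    H=hsv(c).astype(int);b=blobs(MASK[n](H[...,0],H[...,1],H[...,2]),100,box)[0]
    p=cast(c,b.reshape(-1,2),z)[:,:2];u=p.mean(0)-c["eye"][:2];u/=np.linalg.norm(u);w=np.array([-u[1],u[0]])
    l=p@w;print(n,cv2.boundingRect(b),"width",(l.max()-l.min()).round(4));return u*((p@u).max()-r)+w*(l.max()+l.min())/2
E
python3 - <<'E'
from h import *
c=shot("wrist")
p=cast(c,[[252.5,26],[251.5,161]],.0255)[:,:2]*1000;d=p[0]-p[1];print("marker",p.mean(0),np.linalg.norm(d),np.degrees(np.arctan2(d[1],d[0])))
j=jar(c,"red",(150,200,300,330));print(j)
t=shot("top")
for n,bx in(("red",(335,200,375,240)),("green",(250,200,285,240)),("blue",(200,200,240,240))): print(jar(t,n,bx))
E=cv2.Canny(cv2.cvtColor(t["image"],cv2.COLOR_RGB2GRAY),40,120)
g=cv2.cvtColor(t["image"],cv2.COLOR_RGB2GRAY)
print(g[140:195,275].tolist());print(g[166,214:232].tolist(),g[166,320:338].tolist())
tool([j[0],j[1],.15],0)
E
```

```text
marker [ 600.56427339 -334.54718314] 135.83750456453777 -13.885692267895923
red (188, 229, 47, 57) width 0.0458
[ 0.4515111  -0.25501473]
red (346, 210, 17, 18) width 0.0454
[ 0.44609414 -0.25287553]
green (260, 213, 15, 16) width 0.0396
[ 0.43363341 -0.01303639]
blue (212, 212, 17, 17) width 0.0426
[0.43431383 0.11503171]
[166, 166, 167, 167, 167, 169, 168, 159, 127, 99, 114, 120, 122, 122, 121, 123, 121, 121, 123, 123, 120, 119, 121, 122, 121, 121, 120, 118, 120, 119, 121, 121, 122, 121, 119, 118, 120, 121, 120, 123, 119, 117, 104, 107, 136, 158, 164, 166, 166, 164, 163, 162, 161, 162, 163]
[167, 169, 170, 170, 170, 168, 168, 155, 115, 85, 103, 129, 133, 131, 134, 132, 132, 131] [57, 56, 56, 58, 56, 56, 57, 55, 54, 54, 53, 53, 52, 52, 53, 52, 52, 51]
now [ 0.522  -0.3154  0.2083] ang -13.4 -> off [-0.0825 -0.0424  0.0583] yaw -13.4
```

Request:
arm_command([
  {"offset": [-0.045,-0.022,0],"yaw": -8,"hand": 0},
  {"offset": [-0.085,-0.043,0.02],"yaw": -13.5,"hand": 0},
  {"offset": [-0.085,-0.043,0.06],"yaw": -13.5,"hand": 0},
  {"offset": [-0.085,-0.043,0.11],"yaw": -13.5,"hand": 0},
  {"offset": [-0.085,-0.043,0.148],"yaw": -13.5,"hand": 0},
  {"offset": [-0.085,-0.043,0.153],"yaw": -13.5,"hand": 0},
  {"offset": [-0.085,-0.043,0.153],"yaw": -13.5,"hand": 255},
  {"offset": [-0.085,-0.043,0.153],"yaw": -13.5,"hand": 255},
])

```text
time_s: 8.88
position: [0.4504, -0.2536, 0.0523]
orientation: [1.0, 0.001, 0.001, 0.001]
contact_force: [-0.1, 0.4, -0.4]
grip_width: 0.0514
grip_force: 0.0
```

Request:
arm_command([
  {"offset": [0,0,0],"yaw": 0,"hand": 255},
  {"offset": [0,0,0],"yaw": 0,"hand": 255},
  {"offset": [0,0,0],"yaw": 0,"hand": 255},
])

```text
time_s: 9.25
position: [0.4506, -0.2537, 0.0527]
orientation: [1.0, 0.001, 0.002, 0.001]
contact_force: [0.2, 0.8, 6.1]
grip_width: 0.047
grip_force: 60.8
```

Run:
```python
from h import *
t=shot("top");b=t["image"];g=cv2.cvtColor(b,cv2.COLOR_RGB2GRAY)
cv2.imwrite("pics/t1.png",cv2.resize(cv2.cvtColor(b[90:250,120:400],cv2.COLOR_RGB2BGR),None,fx=2.8,fy=2.8,interpolation=cv2.INTER_CUBIC))
```

```text
(no output)
```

View pics/t1.png

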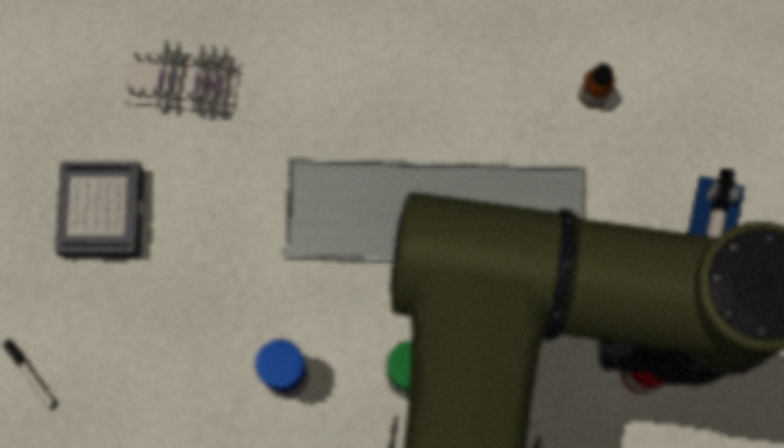

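The picture shows the tray with left corners at crop (290,159) and (285,258). The red jar is held under the gripper at (640,378), and the rack (200,80) and bottle (600,88) stand undisturbed. Now lift and carry it to the tray centre.

Request:
arm_command([
  {"offset": [0,0,-0.03],"yaw": 0,"hand": 255},
  {"offset": [0,0,-0.08],"yaw": 0,"hand": 255},
  {"offset": [0.035,-0.045,-0.09],"yaw": 0,"hand": 255},
  {"offset": [0.07,-0.092,-0.09],"yaw": 0,"hand": 255},
  {"offset": [0.1,-0.14,-0.09],"yaw": 0,"hand": 255},
  {"offset": [0.1,-0.18,-0.09],"yaw": 0,"hand": 255},
  {"offset": [0.1,-0.215,-0.09],"yaw": 0,"hand": 255},
  {"offset": [0.1,-0.215,-0.09],"yaw": 0,"hand": 255},
])

```text
time_s: 10.3
position: [0.5486, -0.036, 0.1403]
orientation: [1.0, 0.003, -0.0, -0.0]
contact_force: [0.3, -0.7, -1.9]
grip_width: 0.0471
grip_force: 60.5
```

Run:
```python
from h import *
c=shot("wrist","w4");s=observe();print(s["position"])
t0=cv2.cvtColor(cv2.imread("pics/top0.png"),cv2.COLOR_BGR2RGB)
t=shot("top");t["image"]=t0;g=cv2.cvtColor(t0,cv2.COLOR_RGB2GRAY).astype(int)
b=blobs(g<110,100,(212,140,338,192))[0];print(rect(t,b,.010))
tool([.6135,-.039,.056],0)
```

```text
[ 0.54862847 -0.03712797  0.14033933]
[613.5 -38.6 322.1 114.6  89.5]
now [ 0.5486 -0.0379  0.1404] ang 0.2 -> off [0.0649 0.0012 0.0844] yaw 0.2
```

View pics/w4.png

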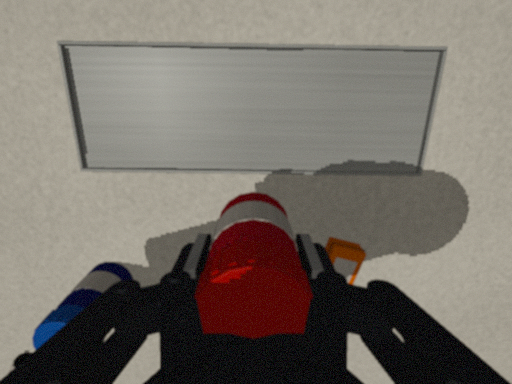

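The wrist view shows the tray corners at (60,43), (445,47), (82,169) and (420,174). The red jar is held upright, its lower edge at (254,194).

Run:
```python
from h import *
c=shot("wrist");s=observe();p=cast(c,[[60,43],[445,47],[82,169],[420,174]],.010)[:,:2]
print(p.round(4).tolist(),p.mean(0));print(cast(c,[[254,194]],s["position"][2]-.0527)[0]-s["position"])
```

```text
[[0.6724, 0.1199], [0.6707, -0.1956], [0.5666, 0.1215], [0.5629, -0.1953]] [ 0.61813238 -0.03735179]
[ 0.02052085 -0.00042633 -0.0527    ]
```

Request:
arm_command([
  {"offset": [0.05,0,0],"yaw": 0,"hand": 255},
  {"offset": [0.071,0,0.02],"yaw": 0,"hand": 255},
  {"offset": [0.071,0,0.055],"yaw": 0,"hand": 255},
  {"offset": [0.071,0,0.073],"yaw": 0,"hand": 255},
  {"offset": [0.071,0,0.079],"yaw": 0,"hand": 255},
  {"offset": [0.071,0,0.082],"yaw": 0,"hand": 255},
  {"offset": [0.071,0,0.084],"yaw": 0,"hand": 255},
  {"offset": [0.071,0,0.084],"yaw": 0,"hand": 255},
])

```text
time_s: 11.45
position: [0.6201, -0.0378, 0.0572]
orientation: [1.0, 0.001, 0.001, -0.0]
contact_force: [0.3, 0.9, -2.2]
grip_width: 0.047
grip_force: 60.4
```

Request:
arm_command([
  {"offset": [0,0,0.0015],"yaw": 0,"hand": 255},
  {"offset": [0,0,0.0025],"yaw": 0,"hand": 255},
  {"offset": [0,0,0.0025],"yaw": 0,"hand": 255},
])

```text
time_s: 11.82
position: [0.6202, -0.0378, 0.0557]
orientation: [1.0, 0.001, 0.001, 0.0]
contact_force: [-2.9, 1.5, 5.6]
grip_width: 0.0466
grip_force: 61.2
```

Request:
arm_command([
  {"offset": [0,0,-0.001],"yaw": 0,"hand": 90},
  {"offset": [0,0,-0.001],"yaw": 0,"hand": 60},
  {"offset": [0,0,-0.001],"yaw": 0,"hand": 60},
  {"offset": [0,0,-0.04],"yaw": 0,"hand": 60},
  {"offset": [0,0,-0.1],"yaw": 0,"hand": 0},
  {"offset": [-0.06,-0.008,-0.12],"yaw": 0,"hand": 0},
  {"offset": [-0.12,-0.016,-0.12],"yaw": 0,"hand": 0},
  {"offset": [-0.183,-0.025,-0.12],"yaw": 0,"hand": 0},
])

```text
time_s: 12.82
position: [0.4363, -0.0136, 0.1739]
orientation: [1.0, 0.001, 0.0, 0.0]
contact_force: [-0.8, 1.1, 2.0]
grip_width: 0.0855
grip_force: 0.0
```

Run:
```python
from h import *
c=shot("wrist","w5");print(jar(c,"red",(100,0,400,200),z=.091))
tool([.435,-.013,.053],0)
```

```text
Traceback (most recent call last):
  File "h.py", line 33, in jar
    H=hsv(c).astype(int);b=blobs(MASK[n](H[...,0],H[...,1],H[...,2]),100,box)[0]
                           ~~~~~~~~~~~~~~~~~~~~~~~~~~~~~~~~~~~~~~~~~~~~~~~~~~^^^
IndexError: list index out of range
```

View pics/w5.png

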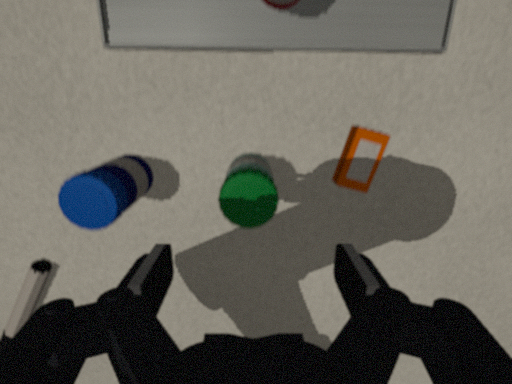

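The green jar is ahead at (249,197), blue at (95,195), the cover box at (362,158), and the red jar's foot stands in the tray at (283,3). I'll measure these.

Run:
```python
from h import *
c=shot("wrist");g=jar(c,"green");print(g,jar(c,"blue"))
H=hsv(c).astype(int);m=(H[...,0]>3)&(H[...,0]<25)&(H[...,1]>150)
b=blobs(m,100,(320,110,400,210))[0];print("cover",rect(c,b,.022))
tool([g[0],g[1],.053],0)
```

```text
green (219, 158, 59, 61) width 0.0462
blue (58, 157, 78, 64) width 0.0462
[ 0.44283862 -0.01022845] [0.43980332 0.11786179]
cover [ 460.8 -120.8   60.9   39.5  -15.1]
now [ 0.434  -0.0136  0.1755] ang 0.2 -> off [ 0.0088 -0.0033  0.1225] yaw 0.2
```

Request:
arm_command([
  {"offset": [0.006,-0.0025,0.05],"yaw": 0,"hand": 0},
  {"offset": [0.006,-0.0025,0.1],"yaw": 0,"hand": 0},
  {"offset": [0.006,-0.0025,0.12],"yaw": 0,"hand": 0},
  {"offset": [0.006,-0.0025,0.1225],"yaw": 0,"hand": 0},
  {"offset": [0.006,-0.0025,0.1225],"yaw": 0,"hand": 255},
  {"offset": [0.006,-0.0025,0.1225],"yaw": 0,"hand": 255},
  {"offset": [0.006,-0.0025,0.1225],"yaw": 0,"hand": 255},
  {"offset": [0.006,-0.0025,0.1225],"yaw": 0,"hand": 255},
])

```text
time_s: 13.92
position: [0.4448, -0.0106, 0.053]
orientation: [1.0, 0.001, 0.001, -0.0]
contact_force: [-0.8, 0.7, 5.2]
grip_width: 0.0473
grip_force: 50.4
```

Request:
arm_command([
  {"offset": [0,0,0],"yaw": 0,"hand": 255},
])

```text
time_s: 14.05
position: [0.4448, -0.0106, 0.053]
orientation: [1.0, 0.001, 0.001, -0.0]
contact_force: [-1.9, 1.4, 6.6]
grip_width: 0.0466
grip_force: 50.8
```

Request:
arm_command([
  {"offset": [0,0,-0.03],"yaw": 0,"hand": 255},
  {"offset": [0,0,-0.08],"yaw": 0,"hand": 255},
  {"offset": [0.035,0.04,-0.09],"yaw": 0,"hand": 255},
  {"offset": [0.07,0.08,-0.09],"yaw": 0,"hand": 255},
  {"offset": [0.1,0.117,-0.09],"yaw": 0,"hand": 255},
  {"offset": [0.1,0.117,-0.09],"yaw": 0,"hand": 255},
])

```text
time_s: 14.8
position: [0.5443, -0.1299, 0.1393]
orientation: [1.0, -0.001, -0.002, 0.0]
contact_force: [-0.2, 0.7, -1.8]
grip_width: 0.0468
grip_force: 51.9
```

Run:
```python
from h import *
c=shot("wrist","w6");s=observe();print(s["position"])
H=hsv(c).astype(int)
b=blobs((H[...,1]>45)&(abs(H[...,0]-80)<25),200)[0];print(cv2.boundingRect(b))
print(jar(c,"red",(0,0,260,120),z=.091))
```

```text
[ 0.54377743 -0.1287071   0.13975073]
(189, 227, 131, 117)
red (58, 66, 101, 54) width 0.0295
[ 0.62825273 -0.03875448]
```

View pics/w6.png

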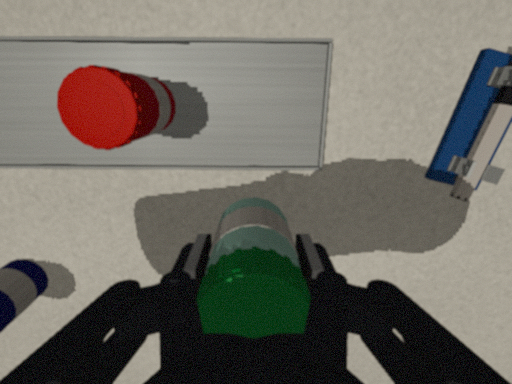

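The red jar stands in the tray with its cap at (98,106). The green jar is held upright, its lower edge at (253,199).

Run:
```python
from h import *
c=shot("wrist");s=observe()
print(jar(c,"red",(0,30,260,190),z=.091));print(cast(c,[[253,198.5]],s["position"][2]-.053)[0]-s["position"])
print(cast(c,[[332,39],[322,167]],.010)[:,:2])
tool([.62,-.128,.056],0)
```

```text
red (60, 64, 101, 84) width 0.0473
[ 0.61980376 -0.03885289]
[ 0.01748656 -0.00113152 -0.053     ]
[[ 0.67043707 -0.19308609]
 [ 0.56399784 -0.19319992]]
now [ 0.5436 -0.128   0.1404] ang 0.1 -> off [0.0764 0.0001 0.0844] yaw 0.1
```

Request:
arm_command([
  {"offset": [0.05,0.001,0],"yaw": 0,"hand": 255},
  {"offset": [0.08,0.001,0.02],"yaw": 0,"hand": 255},
  {"offset": [0.08,0.001,0.055],"yaw": 0,"hand": 255},
  {"offset": [0.08,0.001,0.073],"yaw": 0,"hand": 255},
  {"offset": [0.08,0.001,0.08],"yaw": 0,"hand": 255},
  {"offset": [0.08,0.001,0.083],"yaw": 0,"hand": 255},
  {"offset": [0.08,0.001,0.085],"yaw": 0,"hand": 255},
  {"offset": [0.08,0.001,0.086],"yaw": 0,"hand": 255},
])

```text
time_s: 15.9
position: [0.6244, -0.1286, 0.0563]
orientation: [1.0, 0.001, 0.001, 0.0]
contact_force: [-0.3, -1.2, -1.3]
grip_width: 0.0467
grip_force: 51.8
```

Request:
arm_command([
  {"offset": [0,0,0.0015],"yaw": 0,"hand": 255},
  {"offset": [0,0,0.0015],"yaw": 0,"hand": 255},
  {"offset": [0,0,0.001],"yaw": 0,"hand": 90},
  {"offset": [0,0,0.001],"yaw": 0,"hand": 60},
  {"offset": [0,0,0.001],"yaw": 0,"hand": 60},
  {"offset": [0,0,-0.04],"yaw": 0,"hand": 60},
  {"offset": [0,0,-0.1],"yaw": 0,"hand": 0},
  {"offset": [-0.036,-0.048,-0.12],"yaw": 0,"hand": 0},
])

```text
time_s: 16.9
position: [0.5903, -0.0827, 0.1791]
orientation: [1.0, -0.001, 0.003, 0.001]
contact_force: [0.4, 1.2, -0.1]
grip_width: 0.0856
grip_force: 0.0
```

Request:
arm_command([
  {"offset": [-0.15,-0.198,0],"yaw": 0,"hand": 0},
  {"offset": [-0.15,-0.198,0],"yaw": 0,"hand": 0},
  {"offset": [-0.15,-0.198,0],"yaw": 0,"hand": 0},
  {"offset": [-0.15,-0.198,0],"yaw": 0,"hand": 0},
  {"offset": [-0.15,-0.198,0],"yaw": 0,"hand": 0},
  {"offset": [-0.15,-0.198,0],"yaw": 0,"hand": 0},
])

```text
time_s: 17.65
position: [0.438, 0.1167, 0.1754]
orientation: [1.0, 0.002, 0.0, -0.0]
contact_force: [-0.1, -0.0, 1.0]
grip_width: 0.0854
grip_force: 0.0
```

Run:
```python
from h import *
c=shot("wrist","w7");print(jar(c,"blue"))
t=shot("top","t2")
try: print(jar(t,"green",(290,140,340,190),z=.091))
except Exception as e: print(e)
tool([.4385,.117,.053],0)
```

```text
blue (222, 165, 57, 64) width 0.0451
[0.44071351 0.11870377]
green (302, 151, 15, 16) width 0.0418
[ 0.61492703 -0.13024063]
now [0.4384 0.1157 0.175 ] ang 0.0 -> off [ 1.00e-04 -1.30e-03  1.22e-01] yaw 0.0
```

Request:
arm_command([
  {"offset": [-0.002,-0.002,0.05],"yaw": 0,"hand": 0},
  {"offset": [-0.002,-0.002,0.1],"yaw": 0,"hand": 0},
  {"offset": [-0.002,-0.002,0.12],"yaw": 0,"hand": 0},
  {"offset": [-0.002,-0.002,0.122],"yaw": 0,"hand": 0},
  {"offset": [-0.002,-0.002,0.122],"yaw": 0,"hand": 255},
  {"offset": [-0.002,-0.002,0.122],"yaw": 0,"hand": 255},
  {"offset": [-0.002,-0.002,0.122],"yaw": 0,"hand": 255},
  {"offset": [-0.002,-0.002,0.122],"yaw": 0,"hand": 255},
])

```text
time_s: 18.75
position: [0.4368, 0.1188, 0.0547]
orientation: [1.0, 0.001, 0.001, -0.0]
contact_force: [-0.2, -0.8, 5.3]
grip_width: 0.0468
grip_force: 61.9
```

Request:
arm_command([
  {"offset": [0,0,0],"yaw": 0,"hand": 255},
  {"offset": [0,0,-0.03],"yaw": 0,"hand": 255},
  {"offset": [0,0,-0.08],"yaw": 0,"hand": 255},
  {"offset": [0.05,0.033,-0.09],"yaw": 0,"hand": 255},
  {"offset": [0.105,0.067,-0.09],"yaw": 0,"hand": 255},
  {"offset": [0.105,0.067,-0.09],"yaw": 0,"hand": 255},
  {"offset": [0.105,0.067,-0.09],"yaw": 0,"hand": 255},
])

```text
time_s: 19.62
position: [0.5406, 0.0515, 0.142]
orientation: [1.0, 0.001, -0.001, 0.0]
contact_force: [-0.9, 0.5, -1.3]
grip_width: 0.0467
grip_force: 62.2
```

Run:
```python
from h import *
c=shot("wrist","w8");s=observe();g=c["image"]
# top edge of the held jar's underside: first row of saturated blue in central columns
H=hsv(c).astype(int);m=MASK["blue"](H[...,0],H[...,1],H[...,2]);b=blobs(m,200,(180,150,330,384))[0];r=cv2.boundingRect(b);print(r)
print(jar(c,"red",(260,30,512,190),z=.091));print((cast(c,[[r[0]+r[2]/2,r[1]]],s["position"][2]-.053)[0]-s["position"]).round(4))
tool([.618,.051,.056],0)
```

```text
(192, 215, 123, 125)
red (344, 59, 100, 84) width 0.0473
[ 0.61973373 -0.03770543]
[ 0.0055 -0.0012 -0.053 ]
now [0.5404 0.052  0.1427] ang 0.1 -> off [0.0776 0.0012 0.0867] yaw 0.1
```

View pics/w8.png

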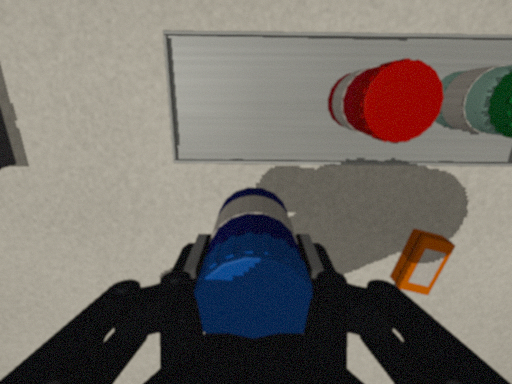

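The blue jar is held upright, its lower edge at (255,189). Red (400,100) and green (490,100) stand in the tray.

Request:
arm_command([
  {"offset": [0.05,0,0],"yaw": 0,"hand": 255},
  {"offset": [0.0775,0,0.02],"yaw": 0,"hand": 255},
  {"offset": [0.0775,0,0.055],"yaw": 0,"hand": 255},
  {"offset": [0.0775,0,0.073],"yaw": 0,"hand": 255},
  {"offset": [0.0775,0,0.08],"yaw": 0,"hand": 255},
  {"offset": [0.0775,0,0.083],"yaw": 0,"hand": 255},
  {"offset": [0.0775,0,0.085],"yaw": 0,"hand": 255},
  {"offset": [0.0775,0,0.086],"yaw": 0,"hand": 255},
])

```text
time_s: 20.68
position: [0.6189, 0.052, 0.058]
orientation: [1.0, 0.001, 0.001, -0.0]
contact_force: [-0.3, 0.5, -1.6]
grip_width: 0.0465
grip_force: 62.2
```

Request:
arm_command([
  {"offset": [0,0,0.0015],"yaw": 0,"hand": 255},
  {"offset": [0,0,0.0015],"yaw": 0,"hand": 255},
  {"offset": [0,0,0.001],"yaw": 0,"hand": 90},
  {"offset": [0,0,0.001],"yaw": 0,"hand": 60},
  {"offset": [0,0,0.001],"yaw": 0,"hand": 60},
  {"offset": [0,0,-0.04],"yaw": 0,"hand": 60},
  {"offset": [0,0,-0.1],"yaw": 0,"hand": 0},
  {"offset": [-0.04,0.035,-0.12],"yaw": 0,"hand": 0},
])

```text
time_s: 21.68
position: [0.5807, 0.0176, 0.181]
orientation: [1.0, 0.002, 0.003, -0.0]
contact_force: [0.4, -0.2, -0.0]
grip_width: 0.0856
grip_force: 0.0
```

Request:
arm_command([
  {"offset": [-0.16,0.14,0],"yaw": 10,"hand": 0},
  {"offset": [-0.16,0.14,0],"yaw": 15,"hand": 0},
  {"offset": [-0.16,0.14,0],"yaw": 15,"hand": 0},
  {"offset": [-0.16,0.14,0],"yaw": 15,"hand": 0},
  {"offset": [-0.16,0.14,0],"yaw": 15,"hand": 0},
])

```text
time_s: 22.3
position: [0.4183, -0.1245, 0.1778]
orientation: [0.991, -0.13, 0.001, -0.0]
contact_force: [0.4, 0.2, -0.1]
grip_width: 0.0854
grip_force: 0.0
```

Run:
```python
from h import *
c=shot("wrist","w9")
H=hsv(c).astype(int);m=(H[...,0]>3)&(H[...,0]<25)&(H[...,1]>150)
b=blobs(m,100)[0];print(cv2.boundingRect(b),rect(c,b,.022),rect(c,b,.0))
w=(H[...,1]<60)&(H[...,2]>120)
k=[x for x in blobs(w,100,cv2.boundingRect(b)[:2]+tuple(np.add(cv2.boundingRect(b)[:2],cv2.boundingRect(b)[2:])))];print([rect(c,x,.022) for x in k[:3]])
t=shot("top")
for n,bx in(("green",(290,140,340,190)),("blue",(220,140,270,190))):print(n,jar(t,n,bx,z=.091))
tool([.458,-.124,.025],-15)
```

```text
(225, 110, 36, 63) [ 459.8 -124.9   61.5   34.4  -14.8] [ 456.9 -123.2   66.4   37.1  -14.8]
[array([ 459.7, -123.8,   37.7,   20.5,  -14.9])]
green (302, 151, 15, 16) width 0.0418
green [ 0.61492674 -0.13024034]
blue (238, 149, 16, 18) width 0.043
blue [0.61510687 0.04891693]
now [ 0.4192 -0.1235  0.1773] ang -14.9 -> off [ 0.0376 -0.0095  0.1523] yaw 0.1
```

View pics/w9.png

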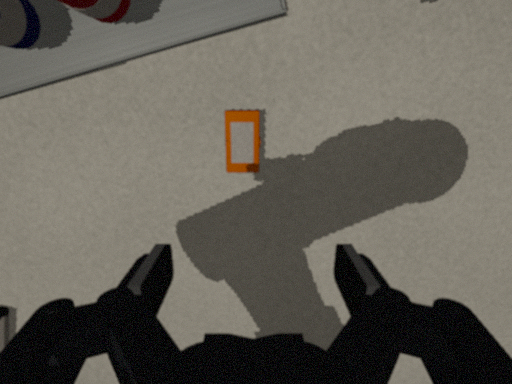

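The cover box is at (242,141), angle −14.9° and 62×34 mm, as specified. Now to grasp it.

Request:
arm_command([
  {"offset": [0.039,-0.0095,0.05],"yaw": 0,"hand": 60},
  {"offset": [0.039,-0.0095,0.1],"yaw": 0,"hand": 60},
  {"offset": [0.039,-0.0095,0.145],"yaw": 0,"hand": 60},
  {"offset": [0.039,-0.0095,0.153],"yaw": 0,"hand": 60},
  {"offset": [0.039,-0.0095,0.153],"yaw": 0,"hand": 60},
  {"offset": [0.039,-0.0095,0.153],"yaw": 0,"hand": 255},
  {"offset": [0.039,-0.0095,0.153],"yaw": 0,"hand": 255},
  {"offset": [0.039,-0.0095,0.153],"yaw": 0,"hand": 255},
])

```text
time_s: 23.4
position: [0.4606, -0.1244, 0.0264]
orientation: [0.992, -0.129, 0.002, -0.0]
contact_force: [-0.9, 2.0, 5.7]
grip_width: 0.0326
grip_force: 61.9
```

Request:
arm_command([
  {"offset": [0,0,0],"yaw": 0,"hand": 255},
  {"offset": [0,0,-0.03],"yaw": 0,"hand": 255},
  {"offset": [0,0,-0.085],"yaw": 0,"hand": 255},
  {"offset": [0,0,-0.14],"yaw": 0,"hand": 255},
  {"offset": [0,0,-0.14],"yaw": 0,"hand": 255},
])

```text
time_s: 24.02
position: [0.4614, -0.1247, 0.1701]
orientation: [0.992, -0.129, 0.005, -0.001]
contact_force: [0.2, 0.7, -1.0]
grip_width: 0.0324
grip_force: 61.1
```

Run:
```python
from h import *
tool([.525,.311,.165],1)
```

```text
now [ 0.4614 -0.1247  0.1701] ang -14.9 -> off [-0.0503 -0.4374  0.0051] yaw -15.9
```

Request:
arm_command([
  {"offset": [-0.05,-0.437,0],"yaw": -16,"hand": 255},
  {"offset": [-0.05,-0.437,0],"yaw": -16,"hand": 255},
  {"offset": [-0.05,-0.437,0],"yaw": -16,"hand": 255},
  {"offset": [-0.05,-0.437,0],"yaw": -16,"hand": 255},
  {"offset": [-0.05,-0.437,0],"yaw": -16,"hand": 255},
  {"offset": [-0.05,-0.437,0],"yaw": -16,"hand": 255},
  {"offset": [-0.05,-0.437,0],"yaw": -16,"hand": 255},
  {"offset": [-0.05,-0.437,0],"yaw": -16,"hand": 255},
])

```text
time_s: 25.02
position: [0.5221, 0.3139, 0.1615]
orientation: [1.0, 0.012, -0.001, 0.001]
contact_force: [-0.2, -0.4, 0.1]
grip_width: 0.0324
grip_force: 61.1
```

Run:
```python
from h import *
c=shot("wrist","w10");print(observe()["position"])
g=hsv(c)[...,2].astype(int)
for T in(70,90):
  for k in blobs(g<T,300,(150,0,400,170))[:2]: print(T,cv2.boundingRect(k),rect(c,k,.032))
```

```text
[0.52225779 0.31238099 0.16222053]
70 (201, 30, 89, 9) [652.1 322.8  71.    5.7 -88.6]
70 (205, 136, 81, 8) [567.6 321.5  71.9   6.3 -88.7]
90 (192, 24, 110, 124) [610.1 320.1  98.5  89.6   1.1]
90 (282, 158, 118, 12) [547.6 232.4 109.4  10.4 -88.7]
```

View pics/w10.png

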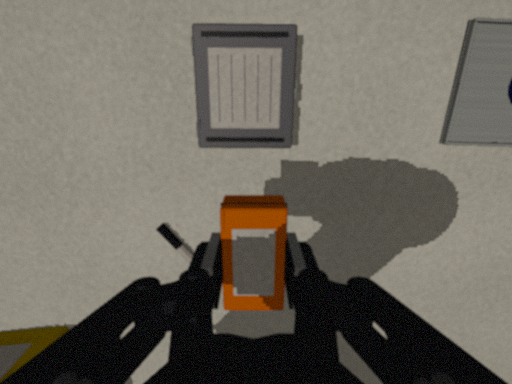

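The slide box corners are at (194,25), (297,24), (291,147) and (199,147). The held cover box's top spans (222,207) to (284,309).

Run:
```python
from h import *
c=shot("wrist");s=observe()
p=cast(c,[[194,25],[297,24],[291,147],[199,147]],.032)[:,:2];print(p.round(4).tolist(),p.mean(0))
q=cast(c,[[222,207],[287,207],[284,309],[226,309]],s["position"][2]-.0044)[:,:2];print(q.round(4).tolist(),q.mean(0)-s["position"][:2])
tool([.607,.319,.0584],1.2)
```

```text
[[0.658, 0.362], [0.6606, 0.2796], [0.5619, 0.278], [0.56, 0.3617]] [0.61013143 0.32033768]
[[0.5526, 0.3279], [0.5533, 0.296], [0.492, 0.2939], [0.4913, 0.3264]] [-2.15861629e-04 -9.56993708e-05]
now [0.5225 0.3111 0.163 ] ang 1.2 -> off [ 0.0846 -0.0061  0.1046] yaw -0.0
```

Request:
arm_command([
  {"offset": [0.05,-0.004,0],"yaw": 0,"hand": 255},
  {"offset": [0.0855,-0.007,0.03],"yaw": 0,"hand": 255},
  {"offset": [0.0855,-0.007,0.07],"yaw": 0,"hand": 255},
  {"offset": [0.0855,-0.007,0.09],"yaw": 0,"hand": 255},
  {"offset": [0.0855,-0.007,0.097],"yaw": 0,"hand": 255},
  {"offset": [0.0855,-0.007,0.1],"yaw": 0,"hand": 255},
  {"offset": [0.0855,-0.007,0.102],"yaw": 0,"hand": 255},
  {"offset": [0.0855,-0.007,0.103],"yaw": 0,"hand": 255},
])

```text
time_s: 26.12
position: [0.6085, 0.3199, 0.0623]
orientation: [1.0, 0.01, 0.001, -0.001]
contact_force: [-0.8, -0.2, 0.0]
grip_width: 0.0326
grip_force: 61.1
```

Request:
arm_command([
  {"offset": [0,0,0.002],"yaw": 0,"hand": 255},
  {"offset": [0,0,0.003],"yaw": 0,"hand": 255},
  {"offset": [0,0,0.0035],"yaw": 0,"hand": 255},
  {"offset": [0,0,0.0035],"yaw": 0,"hand": 255},
])

```text
time_s: 26.62
position: [0.6084, 0.3196, 0.0585]
orientation: [1.0, 0.01, 0.0, -0.0]
contact_force: [-1.9, -0.3, 5.0]
grip_width: 0.0323
grip_force: 61.6
```

Contact. Release and withdraw.

Request:
arm_command([
  {"offset": [0,0,-0.0005],"yaw": 0,"hand": 130},
  {"offset": [0,0,-0.0005],"yaw": 0,"hand": 90},
  {"offset": [0,0,-0.0005],"yaw": 0,"hand": 90},
  {"offset": [0,0,-0.04],"yaw": 0,"hand": 80},
  {"offset": [0,0,-0.1],"yaw": 0,"hand": 0},
  {"offset": [-0.05,0,-0.13],"yaw": 0,"hand": 0},
  {"offset": [-0.1,0,-0.15],"yaw": 0,"hand": 0},
  {"offset": [-0.1,0,-0.15],"yaw": 0,"hand": 0},
])

```text
time_s: 27.62
position: [0.507, 0.3183, 0.2113]
orientation: [1.0, 0.011, 0.002, -0.002]
contact_force: [-0.2, 0.1, -0.9]
grip_width: 0.085
grip_force: 0.0
```

Run:
```python
from h import *
c=shot("wrist","w11");t=shot("top");sd=shot("side")
H=hsv(c).astype(int);b=blobs((H[...,0]>3)&(H[...,0]<25)&(H[...,1]>150),100)[0];print("cover",rect(c,b,.054))
k=[x for x in blobs(H[...,2]<90,1000,(100,0,420,220))][0];print("slide",cv2.boundingRect(k),rect(c,k,.032))
for n,bx in(("green",(290,140,340,190)),("red",(255,140,310,190)),("blue",(220,140,270,190))):print(n,jar(t,n,bx,z=.091))
bgr=lambda i:cv2.cvtColor(i,cv2.COLOR_RGB2BGR)
im=np.hstack([bgr(c["image"])[:,90:490],bgr(t["image"])[:,90:490]]);cv2.imwrite("pics/f.png",im)
cv2.imwrite("pics/fs.png",bgr(sd["image"]))
```

```text
cover [607.7 318.3  61.   34.3   1.4]
slide (208, 21, 93, 106) [610.1 319.7  98.2  90.8   1.3]
green (302, 151, 15, 16) width 0.0435
green [ 0.61484839 -0.13042824]
red (269, 150, 17, 19) width 0.0458
red [ 0.61464319 -0.04045684]
blue (238, 149, 16, 18) width 0.043
blue [0.61510687 0.04891693]
```

View pics/f.png

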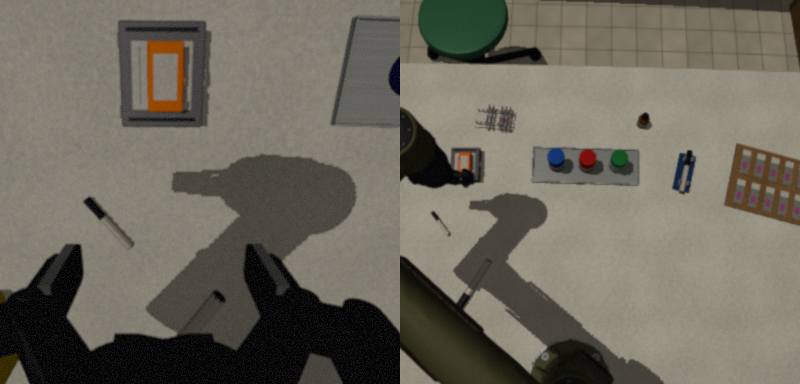

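View pics/fs.png

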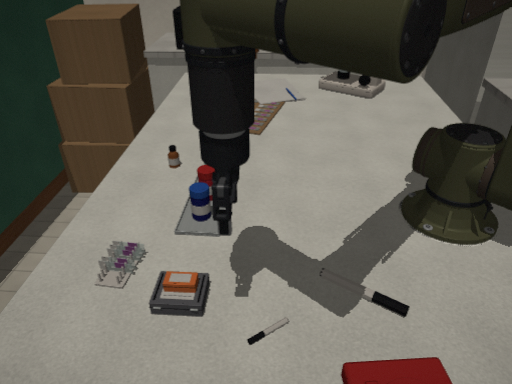

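The row stands blue, red, green (top view at 557, 588 and 619) with 90 mm spacing. The cover box sits on the slide box (166,75) about 3 mm off centre, and the marker is in the holder. The rack and bottle are unmoved, so I'm handing in.

```bash
python3 -c "
from cell import *
print(sign_off())"
```

```text
the job is handed in; nothing more can be done
None
```

The job was handed in at about 28 s of the 118 s; by the last pictures the jars stand in a row at about 90 mm spacing, blue on the rack side, the cover box lies flat about 3 mm off centre, the marker is seated in both clips, and the rack and bottle look unmoved (no verdict returned).

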